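# Feed a puppet control bar through the drill guard and hold it at the stop

## Robot

A 6-joint arm with a two-finger parallel gripper is mounted at the origin on a cart in front of the work surface, level with it; the furniture and walls round the work are solid. World frame = base frame: x ahead of the robot, y to its left, z up, the work surface at z = 0. Lengths are in m, angles in rad, forces in N, time in s.
With the tool pointing down it reaches from about 0.25 to 0.775 m from the base axis. Payload 4 kg.
Tool frame: the origin (TCP) lies between the finger pads; the fingertips stand 25 mm ahead of it and the grasp point (between the pads) lies 6 mm ahead of it (robot.tip_reach is the distance from the TCP to the fingertips, in m); z points along the fingers, y is the line along which they close (so a half turn about z gives the same grasp; the last joint's range is limited). The gripper opens to 94 mm and grips with 3 to 60 N. Pads are 16 mm wide; open, the fingers measure 119 mm over their backs; the gripper's body (75 mm by 177 mm) begins 78 mm behind the grasp point.
Start: joints at [1.105, 0.087, 1.371, -0, 1.684, -0.103], TCP at [0.195, 0.514, 0.191] pointing down, gripper open.
Joint ranges: [-3.1, 3.1], [-0.76, 2.03], [0.27, 2.55], [-1.08, 4.22], [0.17, 2.65], [-2.57, 2.57]. Speed limits (rad/s): [2.79, 2.79, 3.14, 3.14, 3.14, 3.14].

## Interface

Orientations are given as [roll, pitch, yaw] about the fixed x, y, z axes, in that order (R = Rz(yaw) Ry(pitch) Rx(roll)).
In Python, from bench import sensors, snapshot, camera_info, ticket, robot gives the robot as it stands.
- The arm moves only by the tool arm_command, never from a script. Its argument "plan" is a list of rows, each an object with "grip": the closure, from -1 (fully open) to 1 (shut); "slide": the shift along the tool's x, y, z normalised to -1 to 1, where 1 is 500 mm, a list of three; "spin": the turn about the tool's z normalised to -1 to 1, where 1 is 5 degrees. A call has 1 to 10 rows; each row shifts and turns the commanded pose from where the row before left it, along the tool's axes as they then stand; what a row does not reach is not made up. A row lasts 1/8 s, in which the tool goes at most 62.5 mm and 10.7 degrees, less where a joint would pass 70% of its speed; a pose out of reach is approached as far as the arm can. A call with a number of a shift or a turn outside -1 to 1 is refused whole. A call with a gripper value outside its range is refused whole. The fingers move at their own pace and stop on an object; the grip force is fixed at half the most. Time passes only in rows, so rows that do not move let the fingers close. It gives the time, the measured TCP pose, the force, the opening and the grip force at its end, in the units of the state.
- sensors.get_obs(): the state, without advancing time (a new reading comes with each control period).
- snapshot(name): name is "scene" or "top" or "wrist"; returns the picture (384x512x3 uint8, red, green, blue); there is no depth.
- camera_info(name): a dict with "fx", "fy", "cx", "cy" (pixels), "k1" (the pictures are not rectified: a ray, as slopes to the right and down, at radius r is drawn at 1 + k1 r^2 times it, then the intrinsics apply), "position" and "rotation" of the camera in the world. Camera axes: x right, y up, looking along -z (the intrinsics and any distortion apply to the point x, -y, -z); pixel columns grow to the right and rows downward; lengths in m; the calibration is good to about 2 mm. A picture is of the moment at which its call begins: read the wrist's pose just before it. camera_info takes no time and is no camera call; for the wrist camera it gives the pose at the moment of the call.
- ticket.close_job(): hands the job in; it is judged then, once.
The state is a dict: "time": time; "joint_positions": joint angles; "qvel": joint speeds; "joint_torque": joint torques, N m; "tool_pos": TCP position; "ee_rot": TCP orientation; "wrist_force": force on the tool from outside, world axes, zero at the start; "wrist_torque": the same for the moment, N m; "width": finger opening in m; "finger_force": force on a finger pad.
Only numpy, scipy, OpenCV 4.12 (cv2) and the standard library are available. Lean on these libraries where they do the work, as an engineer would, in place of code of your own. Each camera call takes 0.05 s, during which the arm holds its last target. There are 200 camera calls.

## Task

I want to drill the last string hole in this marionette control bar. Lift the drill's hold-down foot fully by raising its lever with the red ball (it stays up), then pick up the wooden bar and feed it flat, pencil-marked end first and blue end towards you, through the letterbox slot in the yellow guard until it meets the red stop; finish holding it there, lightly pressed against the stop and without letting go, so that I can bring the drill down. Go gently and leave the other things on the bench alone.

Things in the scene. Friction and masses are not known exactly. Their poses are not given: they have to be found in the camera images.
- drill: green bench drill, fixed, its place varies. Origin: table level under the middle of the guard's front face; x = feed direction (away from robot), y left, z up. Grey base x -20..195 mm, 190 wide, 18 high. Yellow guard sheet x 0..5, 130 wide, top z 96. Head with feed spokes on its right: x from 30 mm, z 145..280, y -55..38. Behind the guard a wooden board, top z 49, lies under the work
- slot (a point): centre of the letterbox slot at the guard's front face, 60 mm above the table. The slot is 34 mm wide (drill y) and 20 mm high (sill at z = 50 mm, top at z = 70 mm): 2 mm more than the bar each way; steel lips flare out 7 mm in front of it at 45 degrees
- stop: red steel stop block behind the slot, 44 mm wide, z 49 to 75 mm; its near face is 70 mm behind the guard's front face (x = 70 mm in the drill's frame). This entry's origin is the drill's origin, not the block
- foot_lever (a joint): angle of the hold-down: 0 = foot down on the board (it bars the way behind the slot), 0.6 = fully up (foot well clear). Turns about the drill's y axis at point lever_pivot; raising the ball raises the foot. Stiff: about 2 N at the ball moves it, and it stays where it is left
- lever_ball (a point): centre of the red ball, 22 mm across, at the free end of the lever on the drill's left side; the rod (9 mm) runs from it to the pivot. At joint 0 the ball is 160 mm in front of the pivot (drill -x) and 20 mm below it; at 0.6 it is 94 mm higher and 17 mm nearer the guard
- lever_pivot (a point): point on the lever's pivot axis (drill y axis) in the ball's plane of swing: in the drill's frame at x 100, y 135, z 100 mm
- control_bar: pale wooden bar 220 x 32 x 18 mm, 75 g, lying flat on the table; origin at the centre of its underside, x along it towards the pencil-marked end, z up. The other end is painted blue, with string holes
- bar_marked_end (a point): middle of the end face at the pencil cross, 110 mm from the bar's centre, half way up its thickness; this end goes in first
- bar_blue_end (a point): middle of the end face at the blue end
- cross_control: finished brown cross-shaped puppet control, 190 x 150 x 33 mm, origin under its centre; leave alone
- glue_bottle: white squeeze bottle with black cap, 171 mm high, origin under its centre; leave alone
- bird_head: dark blue puppet bird head with orange beak, 187 mm long, origin under its centre; leave alone
- blue_foot: bright blue puppet foot, 126 mm long, origin under its centre; leave alone
- eye_tin: round brass tin of screws, 70 mm across, 22 mm high, origin under its centre; leave alone
There are look-alikes about, which are no part of the job. Of the things shaped like the control_bar, the wooden one is meant.

How it is judged:
On the way, in this order (a step that is already met when the one before it is completed fails the run):
1. the hold-down foot is raised fully by its lever, before the bar goes in (value of joint foot_lever above 0.5 rad), for 0.2 s.
2. the bar's marked end has passed through the slot under the raised foot, held by the fingers (value of joint foot_lever above 0.5 rad and x of bar_marked_end in the frame of drill above 0.015 m and y of bar_marked_end in the frame of slot between -0.01 and 0.01 m and z of bar_marked_end in the frame of slot between -0.008 and 0.008 m and contact force between the fingers and control_bar above 1 N), for 0.1 s.
At the end, for the whole second after the job is handed in: Lever up (over 0.5 rad). Bar flat through the slot, marked end within 3 mm of the red stop and pressing on it (over 0.3 N), straight within 0.08 rad, level (blue end within 12 mm of slot height), still gripped by the fingers (over 2 N) and at rest through the last second (value of joint foot_lever above 0.5 rad and x of bar_marked_end in the frame of drill above 0.067 m and y of bar_marked_end in the frame of slot between -0.006 and 0.006 m and z of bar_marked_end in the frame of slot between -0.005 and 0.005 m and z of bar_blue_end in the frame of slot between -0.012 and 0.012 m and angle between the x axis of control_bar and the x axis of drill, either way round below 0.08 rad and angle between control_bar's own z axis and vertical below 0.1 rad and contact force between control_bar and stop above 0.3 N and contact force between the fingers and control_bar above 2 N and linear speed of control_bar below 0.02 m/s); the arm keeps its last pose, push and grip.
It fails at once if the bar is rammed against the stop (over 30 N) (contact force between control_bar and stop above 30 N).
It fails at once if a bystander is moved more than 25 mm (distance of any of cross_control, glue_bottle, bird_head, blue_foot, eye_tin from where it was at the start of the episode above 0.025 m).
It also fails if it takes over 61 s, if anything falls off the work surface, if the arm or the gripper's body presses on something with over 40 N, if the wrist force passes 120 N, or if a joint passes its speed limit or range.

## Working session

There is one attempt and no reset: what is moved stays moved. The work goes in short steps, Python scripts to look and compute and a tool call to move; the robot and the scene stay as the last step left them, time stands still between calls to the robot, and variables do not carry over. Pictures are saved under pics/ and viewed, at most 10 in all, crops included, and the job is handed in when it is done.

Besides the shell and the picture viewer there is one more tool, called after "Call:" as name(argument=value, ...) on one line, values as JSON. arm_command: Moves the arm, as the interface text tells. Scaled input: -1 to 1 covers 500 mm each way for a shift and 5 degrees each way for a turn. Its arguments: {"type":"object","properties":{"plan":{"type":"array","items":{"type":"object","properties":{"grip":{"type":"number"},"slide":{"type":"array","items":{"type":"number"}},"spin":{"type":"number"}}}}},"required":["plan"]}

```bash
mkdir -p pics
python3 - <<'E'
from bench import *
import cv2,numpy as np
for n in ["scene","top"]:
    im=snapshot(n); cv2.imwrite(f"pics/{n}0.png",im[:,:,::-1])
    print(n,{k:np.round(v,4).tolist() for k,v in camera_info(n).items()})
o=sensors.get_obs(); print(o)
E
```

```text
scene {'fx': 420.0444, 'fy': 420.0444, 'cx': 257.7314, 'cy': 189.9568, 'k1': 0.0462, 'position': [0.0365, -0.7745, 0.9745], 'rotation': [0.7814, 0.0214, -0.5961]}
top {'fx': 362.8851, 'fy': 362.8851, 'cx': 255.0091, 'cy': 193.3252, 'k1': -0.0772, 'position': [0.4232, -0.0198, 1.4901], 'rotation': [0.0893, -0.0094, -1.5452]}
{'time': 0.1, 'joint_positions': array([ 1.10489091e+00,  8.78639140e-02,  1.37208232e+00,  3.76466009e-05,
        1.68356994e+00, -1.03068835e-01]), 'qvel': array([ 0.0020376 , -0.00127643, -0.00203505,  0.00092524, -0.00041691,
       -0.00177617]), 'joint_torque': array([ 1.95233144e-03, -3.41253519e+01, -3.03302550e+01,  7.20432610e-02,
        3.03772150e-02, -8.60901196e-05]), 'tool_pos': array([0.19495727, 0.51374678, 0.19004117]), 'ee_rot': array([-3.13968319e+00, -2.35120914e-04,  2.77876004e+00]), 'wrist_force': array([ 0.26387385,  0.93180203, -0.50459247]), 'wrist_torque': array([ 0.00140197,  0.01299499, -0.00622689]), 'finger_force': 0.0, 'width': 0.09422959354403175}
```

View pics/scene0.png

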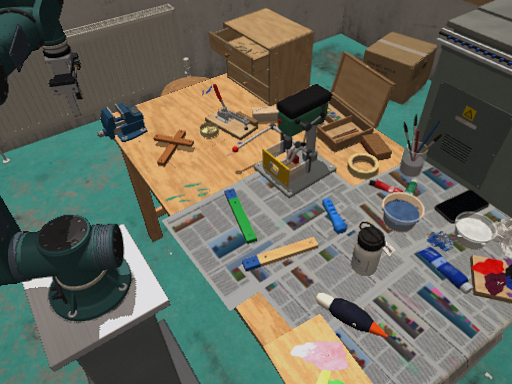

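View pics/top0.png

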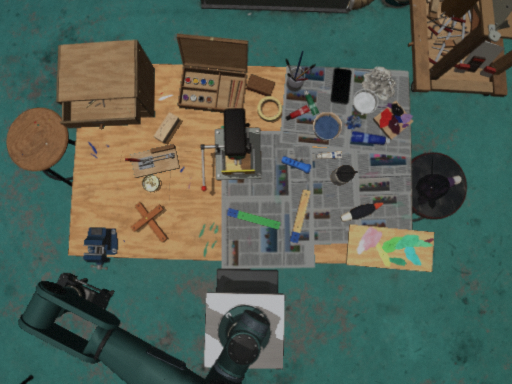

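Scene: the wooden bar is at top-view (292–310, 190–243), with its blue end at (294,238). The look-alike is the green bar at (228–280, 210–228). The wooden one fits the description. The drill is at about (238,150), and the red ball is at top (203,188) and scene (236,149). I'll confirm with an enlarged crop.

Run:
```python
import cv2,numpy as np
t=cv2.imread("pics/top0.png")[120:250,185:325]; s=cv2.imread("pics/scene0.png")[80:280,215:345]
a=cv2.resize(t,None,fx=3.2,fy=3.2,interpolation=2); b=cv2.resize(s,None,fx=2.6,fy=2.6,interpolation=2)
h=max(a.shape[0],b.shape[0]); f=lambda i:cv2.copyMakeBorder(i,0,h-i.shape[0],0,0,0)
cv2.imwrite("pics/crop.png",np.hstack([f(a),f(b)])); print(a.shape,b.shape)
```

```text
(416, 448, 3) (520, 338, 3)
```

View pics/crop.png

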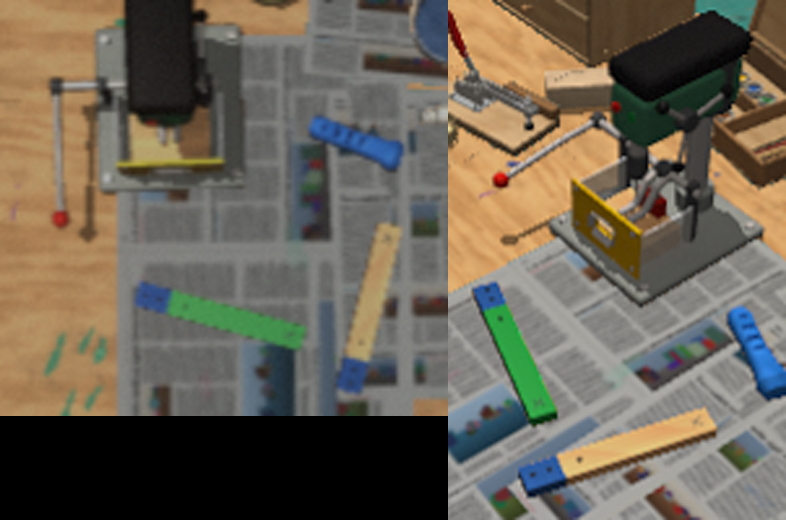

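The crop confirms it: the bare wood bar has a pencil cross at its far end and a blue near end. The other bar is painted green. Next I'll measure the drill, ball and bar.

```bash
cat > h.py <<'E'
import numpy as np,cv2
from scipy.spatial.transform import Rotation as R
from scipy.optimize import least_squares
def cam(ci): return ci,R.from_euler('xyz',ci['rotation']).as_matrix() if np.size(ci['rotation'])==3 else np.array(ci['rotation']).reshape(3,3)
def proj(ci,P):
    ci,M=cam(ci); q=(np.atleast_2d(P)-ci['position'])@M
    s=np.c_[q[:,0],-q[:,1]]/-q[:,2:]; s=s*(1+ci['k1']*(s**2).sum(1,keepdims=True))
    return s*[ci['fx'],ci['fy']]+[ci['cx'],ci['cy']]
def onz(ci,px,z):
    return least_squares(lambda p:(proj(ci,[p[0],p[1],z])-px).ravel(),[.45,0]).x
def dp(p,P):   # drill frame -> world, p=(x,y,yaw)
    return R.from_euler('z',p[2]).apply(np.atleast_2d(P))+[p[0],p[1],0]
E
python3 - <<'E'
from h import *; from bench import camera_info
T=camera_info("top");S=camera_info("scene")
t=lambda u,v:(np.array([u,v])/3.2+[185,120]-.35); s=lambda u,v:(np.array([u-448,v])/2.6+[215,80]-.3)
for n,c,z in [("ml",(379,223),.018),("mr",(400,227),.018),("bl",(338,387),.018),("br",(363,392),.018)]: print(n,onz(T,t(*c),z).round(4))
for n,c in [("sblue_near",(527,495)),("s_mark_right",(717,424))]: print(n,onz(S,s(*c),.018 if 0 else 0.009).round(4))
pts=[((-20,95,18),t(98,188),T),((-20,-95,18),t(243,184),T),((195,95,18),t(98,29),T),((195,-95,18),t(240,28),T),
((2,65,96),t(117,163),T),((2,-65,96),t(223,161),T),((0,65,96),s(572,180),S),((0,-65,96),s(641,239),S),((-20,-95,18),s(641,303),S),
((-60,135,80),t(61,218),T),((-60,135,80),s(501,180),S)]
f=lambda p:np.concatenate([(proj(c,dp(p,np.array(P)/1e3))-px).ravel() for P,px,c in pts])
r=least_squares(f,[.55,.05,0],loss='soft_l1'); print(r.x.round(4)); print(f(r.x).reshape(-1,2).round(1))
g=lambda p:np.concatenate([(proj(T,p)-t(61,218)).ravel(),(proj(S,p)-s(501,180)).ravel()])
b=least_squares(g,[.5,.15,.08]); print("ball",b.x.round(4),b.fun.round(1),dp(r.x,[-.06,.135,.08]).round(4),dp(r.x,[0,0,.06]).round(4))
E
```

```text
ml [ 0.5769 -0.2263]
mr [ 0.5724 -0.2533]
bl [ 0.3675 -0.1775]
br [ 0.362  -0.2092]
sblue_near [ 0.3567 -0.2043]
s_mark_right [ 0.5788 -0.2466]
[0.633  0.0396 0.0511]
[[ 0.   1. ]
 [ 1.2  1.1]
 [-0.7 -0.7]
 [ 0.7 -1.5]
 [-0.2  0.4]
 [ 0.1  0.3]
 [ 0.3 -0.1]
 [-0.5 -1.7]
 [-0.  -0.4]
 [-0.   0. ]
 [ 0.5  0.3]]
ball [0.5651 0.1714 0.0816] [-0.1  0.2  0.2 -0. ] [[0.5661 0.1713 0.08  ]] [[0.633  0.0396 0.06  ]]
```

Call:
arm_command(plan=[{"grip": -1,"slide": [0,0,-0.01],"spin": -1},{"grip": -1,"slide": [0,0,-0.01],"spin": -1},{"grip": -1,"slide": [0,0,-0.01],"spin": -1},{"grip": -1,"slide": [0,0,-0.01],"spin": -1},{"grip": -1,"slide": [0,0,0],"spin": -0.74}])

```text
time: 0.72
tool_pos: [0.1952, 0.5142, 0.211]
ee_rot: [-3.141, -0.0, -3.089]
wrist_force: [-0.5, -0.7, -0.6]
width: 0.0938
finger_force: 0.0
```

Call:
arm_command(plan=[{"grip": -1,"slide": [-0.07,-0.072,0],"spin": 0},{"grip": -1,"slide": [-0.07,-0.072,0],"spin": 0},{"grip": -1,"slide": [-0.07,-0.072,0],"spin": 0},{"grip": -1,"slide": [-0.07,-0.072,0],"spin": 0},{"grip": -1,"slide": [-0.07,-0.072,0],"spin": 0},{"grip": -1,"slide": [-0.07,-0.072,0],"spin": 0},{"grip": -1,"slide": [-0.07,-0.072,0],"spin": 0},{"grip": -1,"slide": [-0.07,-0.072,0],"spin": 0},{"grip": -1,"slide": [-0.07,-0.072,0],"spin": 0},{"grip": -1,"slide": [0,0,0],"spin": 0}])

```text
time: 1.98
tool_pos: [0.5278, 0.204, 0.2096]
ee_rot: [-3.141, -0.002, -3.096]
wrist_force: [0.7, 0.2, 0.9]
width: 0.0939
finger_force: 0.0
```

Run:
```python
from h import *; from bench import *
o=sensors.get_obs(); print(o['tool_pos'].round(4),o['ee_rot'].round(4))
W=camera_info("wrist"); im=snapshot("wrist"); cv2.imwrite("pics/w1.png",im[:,:,::-1]); np.save("w1.npy",W)
print(W, proj(W,[.5656,.1714,.081]))
```

```text
[0.5278 0.204  0.2096] [-3.1405e+00 -2.0000e-03 -3.0957e+00]
{'fx': 289.1261100144413, 'fy': 289.1261100144413, 'cx': 257.35412722929453, 'cy': 188.23293318032748, 'k1': -0.012924356627788373, 'position': array([0.44874374, 0.19933401, 0.40330359]), 'rotation': array([-2.74160137e-01, -1.25295883e-05,  1.61609565e+00])} [[229.25246713 208.461245  ]]
```

View pics/w1.png

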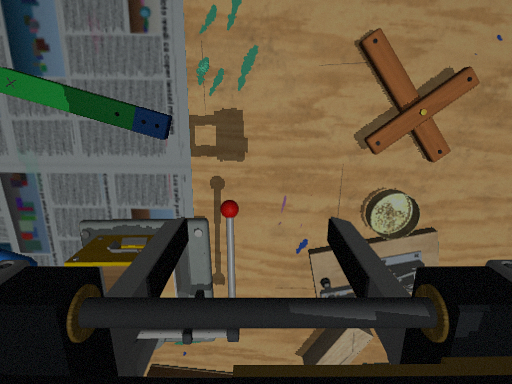

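The wrist view shows the red ball at (230,209), against a prediction of (229,208), so the estimate holds. I'll go down over it.

Call:
arm_command(plan=[{"grip": -1,"slide": [-0.037,-0.034,0],"spin": 0},{"grip": -1,"slide": [-0.036,-0.034,0],"spin": 0},{"grip": -1,"slide": [0,0,0.06],"spin": 0},{"grip": -1,"slide": [0,0,0.06],"spin": 0},{"grip": -1,"slide": [0,0,0.06],"spin": 0},{"grip": -1,"slide": [0,0,0.065],"spin": 0},{"grip": -1,"slide": [0,0,0],"spin": 0},{"grip": 0.3,"slide": [0,0,0],"spin": 0},{"grip": 0.3,"slide": [0,0,0],"spin": 0},{"grip": 0.3,"slide": [0,0,0],"spin": 0}])

```text
time: 3.28
tool_pos: [0.5654, 0.1747, 0.0902]
ee_rot: [3.141, 0.003, -3.091]
wrist_force: [-0.4, 0.2, -0.5]
width: 0.0672
finger_force: 0.0
```

Call:
arm_command(plan=[{"grip": 1,"slide": [0,0,0],"spin": 0},{"grip": 1,"slide": [0,0,0],"spin": 0},{"grip": 1,"slide": [0,0,0],"spin": 0},{"grip": 1,"slide": [0,0,0],"spin": 0}])

```text
time: 3.78
tool_pos: [0.5644, 0.1746, 0.0885]
ee_rot: [3.142, -0.0, -3.091]
wrist_force: [-0.8, 0.4, -0.4]
width: 0.0276
finger_force: 0.0
```

Call:
arm_command(plan=[{"grip": 1,"slide": [-0.002,-0.005,0],"spin": 0},{"grip": 1,"slide": [0,0,0],"spin": 0},{"grip": 1,"slide": [0,0,0],"spin": 0}])

```text
time: 4.15
tool_pos: [0.5656, 0.172, 0.0886]
ee_rot: [3.141, -0.0, -3.091]
wrist_force: [-0.2, -0.8, -0.9]
width: 0.0006
finger_force: 0.0
```

Run:
```python
from h import *; from bench import *
W=camera_info("wrist"); a=snapshot("wrist"); b=snapshot("scene")
a=cv2.resize(a[150:384,130:400],None,fx=1.5,fy=1.5,interpolation=2); b=cv2.resize(b[90:210,200:330],None,fx=3,fy=3)
b=cv2.copyMakeBorder(b[:351],0,max(0,351-b.shape[0]),0,0,0)
cv2.imwrite("pics/m2.png",np.hstack([a,b])[:,:,::-1])
print(proj(W,[.5656,.1714,.081]), proj(camera_info("scene"),[.5656,.1714,.081]))
```

```text
[[257.88955423 217.34191711]] [[235.44139743 149.00357157]]
```

View pics/m2.png

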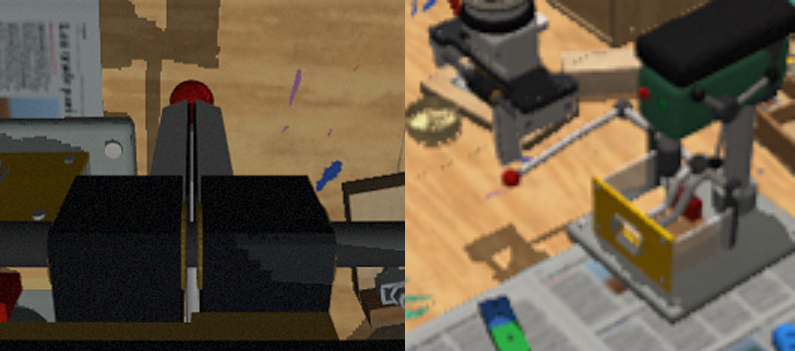

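Run:
```python
from h import *; from bench import *
o=sensors.get_obs();W=camera_info("wrist");S=camera_info("scene");T=camera_info("top");W1=np.load("w1.npy",allow_pickle=True).item()
p=o['tool_pos'];print(p,robot.tip_reach)
for d in(0,.025):
  for c,of,k in((W,(130,150),1.5),(S,(200,90),3)): q=proj(c,p-[0,0,d])[0]; print(d,q.round(1),((q-of)*k).round(0)+([0,0] if c is W else [405,0]))
obs=[(W,(257.3,211)),(S,(235.3,149.2)),(T,(203.7,187.7)),(W1,(230,209))]
g=lambda P:np.concatenate([(proj(c,P)-px).ravel() for c,px in obs])
r=least_squares(g,[.56,.17,.08]);print(r.x.round(4),r.fun.round(1))
```

```text
[0.5655755  0.17209169 0.0885808 ] 0.025
0 [258.8 221.3] [193. 107.]
0 [235.2 147.1] [511. 171.]
0.025 [258.6 209.3] [193.  89.]
0.025 [235.6 152.9] [512. 189.]
[0.564  0.1713 0.0767] [ 0.4  2.2 -0.2  1.   0.1  0.7 -0.5 -3. ]
```

Call:
arm_command(plan=[{"grip": 0,"slide": [0,0,0],"spin": 0},{"grip": 0,"slide": [0,0,0],"spin": 0},{"grip": 0,"slide": [0,0,0],"spin": 0},{"grip": 0,"slide": [0,0,0],"spin": 0},{"grip": 0,"slide": [0.004,0,0.015],"spin": 0},{"grip": 0,"slide": [0,0,0.015],"spin": 0},{"grip": 0,"slide": [0,0,0],"spin": 0}])

```text
time: 5.12
tool_pos: [0.5626, 0.1718, 0.0721]
ee_rot: [-3.141, -0.003, -3.091]
wrist_force: [-0.6, -0.4, 0.3]
width: 0.0472
finger_force: 0.0
```

Call:
arm_command(plan=[{"grip": 1,"slide": [0,0,0],"spin": 0},{"grip": 1,"slide": [0,0,0],"spin": 0},{"grip": 1,"slide": [0,0,0],"spin": 0},{"grip": 1,"slide": [0,0,0],"spin": 0},{"grip": 1,"slide": [0,0,0],"spin": 0}])

```text
time: 5.75
tool_pos: [0.5645, 0.1721, 0.0761]
ee_rot: [3.141, 0.003, -3.091]
wrist_force: [-2.3, -0.0, 8.2]
width: 0.0016
finger_force: 4.1
```

Run:
```python
from h import *; from bench import *
a=snapshot("wrist"); b=snapshot("scene")
a=cv2.resize(a[180:300,200:310],None,fx=3.6,fy=3.6,interpolation=2); b=cv2.resize(b[90:180,200:290],None,fx=4.4,fy=4.4,interpolation=2)
h=432; b=cv2.copyMakeBorder(b,0,h-b.shape[0],0,0,0)
cv2.imwrite("pics/m3.png",np.hstack([a,b])[:,:,::-1])
o=sensors.get_obs(); print(o['tool_pos'],o['wrist_force'],o['width'])
```

```text
[0.56469357 0.17212351 0.07629713] [-1.07939635 -0.32546989  6.53648103] 0.0007929215220941096
```

View pics/m3.png

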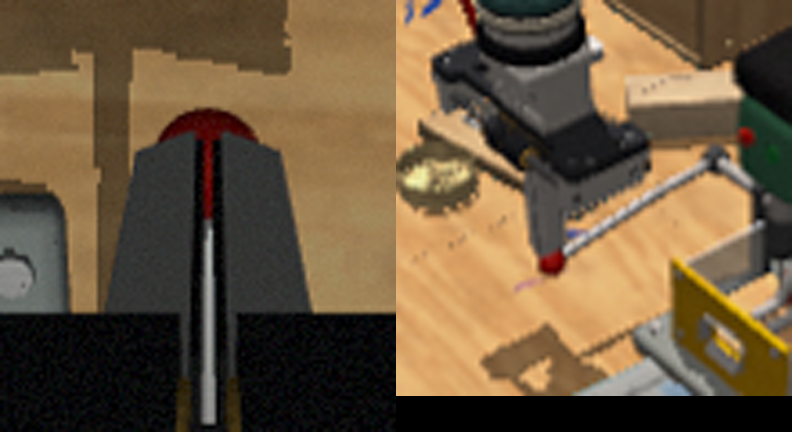

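The fingers are resting on top of the ball (contact at TCP z=0.076), so the fingertips really sit about 40 mm higher than the nominal tip reach. I'll open, go deeper in small steps and watch the force.

Call:
arm_command(plan=[{"grip": -0.2,"slide": [0,0,0],"spin": 0},{"grip": -0.2,"slide": [0,0,0],"spin": 0},{"grip": -0.2,"slide": [0,0,0],"spin": 0},{"grip": -0.2,"slide": [0,0,0],"spin": 0},{"grip": -0.2,"slide": [0,0,0.02],"spin": 0},{"grip": -0.2,"slide": [0,0,0.02],"spin": 0},{"grip": -0.2,"slide": [0,0,0.014],"spin": 0},{"grip": -0.2,"slide": [0,0,0],"spin": 0}])

```text
time: 6.85
tool_pos: [0.5628, 0.1718, 0.0452]
ee_rot: [-3.141, -0.002, -3.091]
wrist_force: [-0.6, -0.1, 0.2]
width: 0.0565
finger_force: 0.0
```

Call:
arm_command(plan=[{"grip": 1,"slide": [0,0,0],"spin": 0},{"grip": 1,"slide": [0,0,0],"spin": 0},{"grip": 1,"slide": [0,0,0],"spin": 0},{"grip": 1,"slide": [0,0,0],"spin": 0},{"grip": 1,"slide": [0,0,0],"spin": 0}])

```text
time: 7.48
tool_pos: [0.5637, 0.172, 0.0468]
ee_rot: [-3.142, 0.001, -3.091]
wrist_force: [-0.3, -0.7, 0.6]
width: 0.0202
finger_force: 30.0
```

Call:
arm_command(plan=[{"grip": 1,"slide": [0.001,0,-0.016],"spin": 0},{"grip": 1,"slide": [0.001,0,-0.016],"spin": 0},{"grip": 1,"slide": [0,0,-0.016],"spin": 0},{"grip": 1,"slide": [-0.001,0,-0.016],"spin": 0},{"grip": 1,"slide": [-0.002,0,-0.016],"spin": 0},{"grip": 1,"slide": [-0.002,0,-0.016],"spin": 0},{"grip": 1,"slide": [-0.003,0,-0.016],"spin": 0},{"grip": 1,"slide": [-0.004,0,-0.016],"spin": 0}])

```text
time: 8.48
tool_pos: [0.5687, 0.1723, 0.1111]
ee_rot: [3.142, 0.0, -3.091]
wrist_force: [0.7, -0.1, -2.0]
width: 0.0201
finger_force: 30.0
```

Call:
arm_command(plan=[{"grip": 1,"slide": [-0.005,0,-0.015],"spin": 0},{"grip": 1,"slide": [-0.005,0,-0.015],"spin": 0},{"grip": 1,"slide": [-0.006,0,-0.015],"spin": 0},{"grip": 1,"slide": [-0.007,0,-0.015],"spin": 0},{"grip": 1,"slide": [0,0,0],"spin": 0},{"grip": 1,"slide": [0,0,0],"spin": 0}])

```text
time: 9.22
tool_pos: [0.5807, 0.173, 0.1413]
ee_rot: [3.141, 0.002, -3.091]
wrist_force: [0.7, 0.8, -0.3]
width: 0.0201
finger_force: 30.0
```

The ball stayed gripped and rose 94 mm, so I'll release it and go to the bar.

Call:
arm_command(plan=[{"grip": -0.4,"slide": [0,0,0],"spin": 0},{"grip": -0.4,"slide": [0,0,0],"spin": 0},{"grip": -0.4,"slide": [0,0,0],"spin": 0},{"grip": -0.4,"slide": [0,0,0],"spin": 0},{"grip": -0.4,"slide": [0,0,-0.05],"spin": 0},{"grip": -0.4,"slide": [0,0,-0.05],"spin": 0},{"grip": -0.4,"slide": [0,0,-0.05],"spin": 0},{"grip": -0.4,"slide": [0.1,0,0],"spin": 0},{"grip": -0.4,"slide": [0.1,0,0],"spin": 0},{"grip": -0.4,"slide": [0,0,0],"spin": 1}])

```text
time: 10.48
tool_pos: [0.4771, 0.1677, 0.2157]
ee_rot: [3.141, -0.001, 3.104]
wrist_force: [0.8, -0.2, -0.6]
width: 0.0654
finger_force: 0.0
```

Call:
arm_command(plan=[{"grip": -0.4,"slide": [0,0,0],"spin": 1},{"grip": -0.4,"slide": [0,0,0],"spin": 1},{"grip": -0.4,"slide": [-0.01,-0.095,0],"spin": 0.07},{"grip": -0.4,"slide": [-0.01,-0.095,0],"spin": 0},{"grip": -0.4,"slide": [-0.01,-0.095,0],"spin": 0},{"grip": -0.4,"slide": [-0.01,-0.095,0],"spin": 0},{"grip": -0.4,"slide": [-0.01,-0.095,0],"spin": 0},{"grip": -0.4,"slide": [-0.01,-0.095,0],"spin": 0},{"grip": -0.4,"slide": [-0.01,-0.095,0],"spin": 0},{"grip": -0.4,"slide": [-0.01,-0.09,0],"spin": 0}])

```text
time: 11.72
tool_pos: [0.4378, -0.2111, 0.2157]
ee_rot: [3.142, 0.001, 2.924]
wrist_force: [0.3, 0.6, 0.8]
width: 0.0659
finger_force: 0.0
```

Call:
arm_command(plan=[{"grip": -0.4,"slide": [0,0,0.1],"spin": 0},{"grip": -0.4,"slide": [0,0,0],"spin": 0},{"grip": -0.4,"slide": [0,0,0],"spin": 0}])

```text
time: 12.1
tool_pos: [0.4389, -0.2096, 0.1672]
ee_rot: [-3.141, 0.002, 2.925]
wrist_force: [0.1, 0.1, 0.6]
width: 0.0661
finger_force: 0.0
```

Run:
```python
from h import *; from bench import *
o=sensors.get_obs(); print(o['tool_pos'].round(4),o['ee_rot'].round(4))
W=camera_info("wrist");np.save("w4.npy",W); a=snapshot("wrist"); b=snapshot("scene")
cv2.imwrite("w4raw.png",a[:,:,::-1]);cv2.imwrite("s4raw.png",b[:,:,::-1])
b=cv2.resize(b[80:210,215:340],None,fx=2.2,fy=2.95,interpolation=2)
b=cv2.copyMakeBorder(b,0,384-b.shape[0],0,0,0)
cv2.imwrite("pics/m4.png",np.hstack([a,b])[:,:,::-1])
for P in [(.5769,-.2263),(.5724,-.2533),(.3675,-.1775),(.362,-.2092)]: print(proj(W,[*P,.018]).round(1))
```

```text
[ 0.4389 -0.2096  0.1672] [-3.1411e+00  1.9000e-03  2.9252e+00]
[[268. 274.]]
[[247.7 275. ]]
[[272.1 108.6]]
[[244.  109.9]]
```

View pics/m4.png

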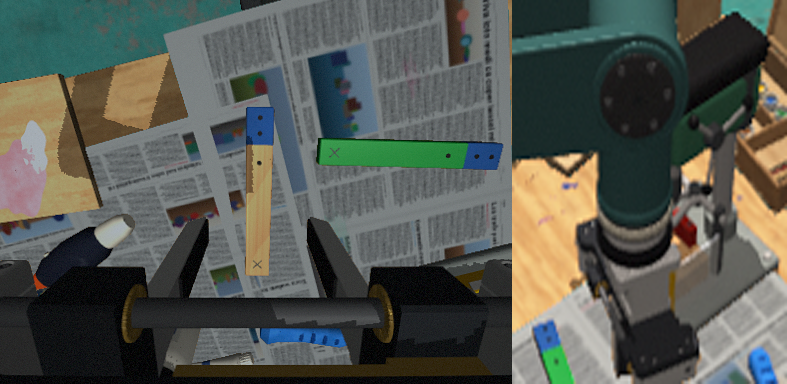

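Wrist view: bar corners at (247,107), (274,107), (246,275) and (270,275), within 3 px of prediction. The gripper is centred over it and the orientation is right.

Run:
```python
from h import *
W=np.load("w4.npy",allow_pickle=True).item()
p=[onz(W,np.array(c),.018) for c in[(246.5,107),(274,107),(246,275.5),(270,275)]]
b=(p[0]+p[1])/2;m=(p[2]+p[3])/2;d=m-b;yaw=np.arctan2(d[1],d[0]);c=(b+m)/2
g=c-.03*d/np.linalg.norm(d); print(np.linalg.norm(d),c,yaw,g)
psi=yaw+np.pi; t=np.array([.4389,-.2096]);e=g-t
print("spin deg",-np.degrees(psi-2.9252),"tool xy mm",1e3*e@[np.cos(psi),np.sin(psi)],1e3*e@[np.sin(psi),-np.cos(psi)])
```

```text
0.2185757776728776 [ 0.46934999 -0.21509854] -0.22816345001702507 [ 0.44012748 -0.20831288]
spin deg 0.6744169567880364 tool xy mm -0.9045370442796303 1.5314091697176766
```

Now descend: 0.167 to about 0.012 first, then slowly while watching the force.

Call:
arm_command(plan=[{"grip": -0.4,"slide": [-0.002,0.003,0.08],"spin": 0.13},{"grip": -0.4,"slide": [0,0,0.08],"spin": 0},{"grip": -0.4,"slide": [0,0,0.08],"spin": 0},{"grip": -0.4,"slide": [0,0,0.06],"spin": 0},{"grip": -0.4,"slide": [0,0,0.016],"spin": 0},{"grip": -0.4,"slide": [0,0,0.01],"spin": 0},{"grip": -0.4,"slide": [0,0,0.008],"spin": 0},{"grip": -0.4,"slide": [0,0,0],"spin": 0}])

```text
time: 13.2
tool_pos: [0.4402, -0.2086, -0.0006]
ee_rot: [-3.141, 0.002, 2.913]
wrist_force: [0.1, -0.2, -0.4]
width: 0.0656
finger_force: 0.0
```

Call:
arm_command(plan=[{"grip": -0.4,"slide": [0,0,0.008],"spin": 0},{"grip": -0.4,"slide": [0,0,0.006],"spin": 0},{"grip": -0.4,"slide": [0,0,0.003],"spin": 0},{"grip": -0.4,"slide": [0,0,0],"spin": 0}])

```text
time: 13.7
tool_pos: [0.4394, -0.2082, -0.0102]
ee_rot: [3.141, -0.0, 2.913]
wrist_force: [0.1, -0.2, 0.8]
width: 0.0658
finger_force: 0.0
```

Call:
arm_command(plan=[{"grip": 1,"slide": [0,0,0],"spin": 0},{"grip": 1,"slide": [0,0,0],"spin": 0},{"grip": 1,"slide": [0,0,0],"spin": 0},{"grip": 1,"slide": [0,0,0],"spin": 0},{"grip": 1,"slide": [0,0,0],"spin": 0}])

```text
time: 14.32
tool_pos: [0.4396, -0.2083, -0.0099]
ee_rot: [3.142, 0.0, 2.913]
wrist_force: [-0.0, 1.1, -0.1]
width: 0.0318
finger_force: 30.0
```

Call:
arm_command(plan=[{"grip": 1,"slide": [0,0,-0.034],"spin": 0},{"grip": 1,"slide": [0,0,-0.034],"spin": 0},{"grip": 1,"slide": [0,0,-0.034],"spin": 0},{"grip": 1,"slide": [0,0,0],"spin": -1},{"grip": 1,"slide": [0,0,0],"spin": -1},{"grip": 1,"slide": [0,0,0],"spin": -1},{"grip": 1,"slide": [0,0,0],"spin": -0.2}])

```text
time: 15.2
tool_pos: [0.44, -0.2085, 0.0422]
ee_rot: [-3.141, 0.001, -3.091]
wrist_force: [0.1, -0.5, -1.1]
width: 0.0318
finger_force: 30.0
```

Call:
arm_command(plan=[{"grip": 1,"slide": [-0.01,0.08,0],"spin": 0},{"grip": 1,"slide": [-0.01,0.08,0],"spin": 0},{"grip": 1,"slide": [-0.01,0.08,0],"spin": 0},{"grip": 1,"slide": [-0.01,0.08,0],"spin": 0},{"grip": 1,"slide": [-0.01,0.08,0],"spin": 0},{"grip": 1,"slide": [-0.01,0.075,0],"spin": 0},{"grip": 1,"slide": [0,0,0],"spin": 0},{"grip": 1,"slide": [0,0,0],"spin": 0}])

```text
time: 16.2
tool_pos: [0.4576, 0.03, 0.0415]
ee_rot: [-3.141, 0.0, -3.091]
wrist_force: [-1.0, 0.3, -0.3]
width: 0.0318
finger_force: 30.0
```

Run:
```python
from h import *; from bench import *
o=sensors.get_obs(); print(o['tool_pos'].round(4),o['ee_rot'].round(4),o['width'])
W=camera_info("wrist");np.save("w5.npy",W); a=snapshot("wrist"); b=snapshot("scene")
cv2.imwrite("w5raw.png",a[:,:,::-1])
a=cv2.resize(a[90:384,170:350],None,fx=2,fy=2,interpolation=2)
b=cv2.resize(b[100:230,200:340],None,fx=3,fy=3,interpolation=2)
b=cv2.copyMakeBorder(b,0,a.shape[0]-b.shape[0],0,0,0)
cv2.imwrite("pics/m5.png",np.hstack([a,b])[:,:,::-1])
```

```text
[0.4576 0.03   0.0415] [-3.1409e+00  5.0000e-04 -3.0909e+00] 0.03178265424214899
```

View pics/m5.png

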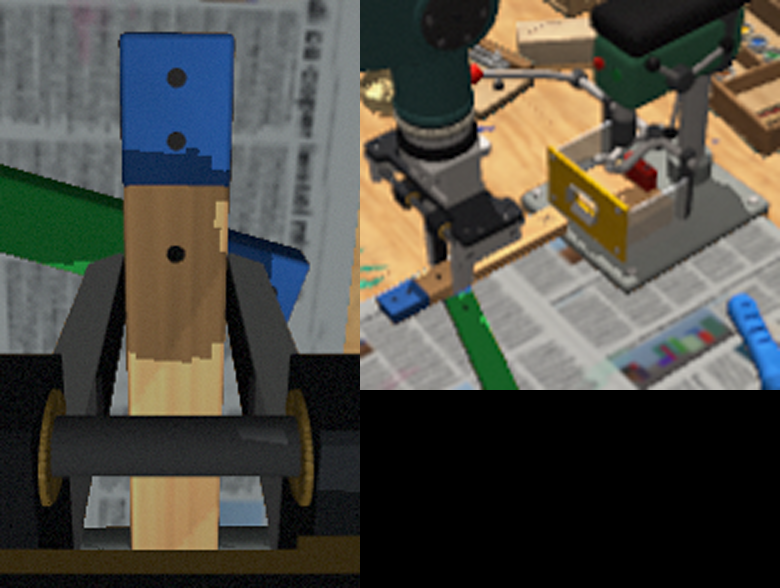

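Run:
```python
from h import *; from bench import *
W=np.load("w5.npy",allow_pickle=True).item();S=camera_info("scene");p=[.633,.0396,.0511]
f=lambda u,v:np.array([u/2+170-.25,v/2+90-.25])
inv=lambda P:R.from_euler('z',-p[2]).apply(np.r_[P,0]-[p[0],p[1],0])[:2]
for c in[(121,34),(234,34),(131,540),(219,540)]: print(c,inv(onz(W,f(*c),.069)).round(4))
q=lambda P:((proj(S,dp(p,np.array(P)/1e3))[0]-[200,100])*3+[360,0]).round(0)
for P in[(0,65,96),(0,-65,96),(0,17,70),(0,-17,70),(0,17,50),(0,-17,50)]: print(P,q(P))
print("tcp drill",inv([.4576,.03]))
```

```text
(121, 34) [-0.2551 -0.0166]
(234, 34) [-0.2551  0.0146]
(131, 540) [-0.0795 -0.0178]
(219, 540) [-0.0795  0.014 ]
(0, 65, 96) [548. 146.]
(0, -65, 96) [625. 210.]
(0, 17, 70) [575. 187.]
(0, -17, 70) [595. 204.]
(0, 17, 50) [575. 201.]
(0, -17, 50) [595. 218.]
tcp drill [-0.17566139 -0.00062843]
```

Call:
arm_command(plan=[{"grip": 1,"slide": [-0.01,0.003,0],"spin": -0.06},{"grip": 1,"slide": [-0.016,0,0],"spin": 0},{"grip": 1,"slide": [-0.016,0,0],"spin": 0},{"grip": 1,"slide": [-0.016,0,0],"spin": 0},{"grip": 1,"slide": [0,0,0],"spin": 0}])

```text
time: 16.92
tool_pos: [0.487, 0.0335, 0.041]
ee_rot: [3.141, 0.0, -3.086]
wrist_force: [-1.2, 0.4, -0.4]
width: 0.0317
finger_force: 30.0
```

Call:
arm_command(plan=[{"grip": 1,"slide": [-0.01,0,0],"spin": 0},{"grip": 1,"slide": [-0.01,0,0],"spin": 0},{"grip": 1,"slide": [-0.01,0,0],"spin": 0},{"grip": 1,"slide": [0,0,0],"spin": 0}])

```text
time: 17.42
tool_pos: [0.5016, 0.0344, 0.0411]
ee_rot: [3.142, 0.0, -3.085]
wrist_force: [0.2, -1.4, -1.2]
width: 0.0314
finger_force: 30.0
```

Call:
arm_command(plan=[{"grip": 1,"slide": [-0.012,0,0],"spin": 0},{"grip": 1,"slide": [-0.012,0,0],"spin": 0},{"grip": 1,"slide": [-0.012,0,0],"spin": 0},{"grip": 1,"slide": [0,0,0],"spin": 0}])

```text
time: 17.92
tool_pos: [0.5197, 0.0354, 0.0411]
ee_rot: [3.142, 0.0, -3.085]
wrist_force: [0.6, 0.0, -0.9]
width: 0.0315
finger_force: 30.0
```

Call:
arm_command(plan=[{"grip": 1,"slide": [-0.012,0,0],"spin": 0},{"grip": 1,"slide": [-0.012,0,0],"spin": 0},{"grip": 1,"slide": [-0.012,0,0],"spin": 0},{"grip": 1,"slide": [0,0,0],"spin": 0}])

```text
time: 18.42
tool_pos: [0.5377, 0.0364, 0.0411]
ee_rot: [3.142, 0.0, -3.085]
wrist_force: [-0.5, -0.0, -0.1]
width: 0.0319
finger_force: 30.0
```

Call:
arm_command(plan=[{"grip": 1,"slide": [-0.01,0,0],"spin": 0},{"grip": 1,"slide": [-0.01,0,0],"spin": 0},{"grip": 1,"slide": [-0.01,0,0],"spin": 0},{"grip": 1,"slide": [-0.006,0,0],"spin": 0},{"grip": 1,"slide": [0,0,0],"spin": 0},{"grip": 1,"slide": [0,0,0],"spin": 0}])

```text
time: 19.18
tool_pos: [0.5551, 0.0374, 0.041]
ee_rot: [3.142, -0.0, -3.085]
wrist_force: [0.2, -0.2, -0.6]
width: 0.0319
finger_force: 30.0
```

Call:
arm_command(plan=[{"grip": 1,"slide": [-0.004,0,0],"spin": 0},{"grip": 1,"slide": [0,0,0],"spin": 0},{"grip": 1,"slide": [0,0,0],"spin": 0}])

```text
time: 19.55
tool_pos: [0.5572, 0.0375, 0.0411]
ee_rot: [3.142, 0.0, -3.085]
wrist_force: [0.0, 0.4, -1.1]
width: 0.0311
finger_force: 30.0
```

Call:
arm_command(plan=[{"grip": 1,"slide": [-0.004,0,0],"spin": 0},{"grip": 1,"slide": [0,0,0],"spin": 0},{"grip": 1,"slide": [0,0,0],"spin": 0}])

```text
time: 19.92
tool_pos: [0.5592, 0.0376, 0.0411]
ee_rot: [3.142, -0.0, -3.086]
wrist_force: [-0.1, 1.3, -1.1]
width: 0.0311
finger_force: 30.0
```

Call:
arm_command(plan=[{"grip": 1,"slide": [-0.003,0,0],"spin": 0},{"grip": 1,"slide": [0,0,0],"spin": 0},{"grip": 1,"slide": [0,0,0],"spin": 0}])

```text
time: 20.3
tool_pos: [0.5607, 0.0377, 0.0411]
ee_rot: [3.141, 0.0, -3.085]
wrist_force: [0.5, 0.1, -0.4]
width: 0.0319
finger_force: 30.0
```

Call:
arm_command(plan=[{"grip": 1,"slide": [-0.003,0,0],"spin": 0},{"grip": 1,"slide": [0,0,0],"spin": 0},{"grip": 1,"slide": [0,0,0],"spin": 0}])

```text
time: 20.68
tool_pos: [0.5622, 0.0378, 0.0411]
ee_rot: [3.142, 0.0, -3.086]
wrist_force: [-0.7, -0.2, 0.2]
width: 0.0315
finger_force: 30.0
```

Call:
arm_command(plan=[{"grip": 1,"slide": [-0.003,0,0],"spin": 0},{"grip": 1,"slide": [0,0,0],"spin": 0},{"grip": 1,"slide": [0,0,0],"spin": 0}])

```text
time: 21.05
tool_pos: [0.5636, 0.0379, 0.041]
ee_rot: [3.142, -0.0, -3.085]
wrist_force: [-0.6, -0.4, -1.0]
width: 0.0315
finger_force: 30.0
```

Call:
arm_command(plan=[{"grip": 1,"slide": [-0.003,0,0],"spin": 0},{"grip": 1,"slide": [0,0,0],"spin": 0},{"grip": 1,"slide": [0,0,0],"spin": 0}])

```text
time: 21.42
tool_pos: [0.5636, 0.0379, 0.0405]
ee_rot: [3.142, -0.004, -3.085]
wrist_force: [-4.1, -0.7, -0.2]
width: 0.0317
finger_force: 30.0
```

Call:
arm_command(plan=[{"grip": 1,"slide": [-0.002,0,0],"spin": 0},{"grip": 1,"slide": [0,0,0],"spin": 0},{"grip": 1,"slide": [0,0,0],"spin": 0}])

```text
time: 21.8
tool_pos: [0.5635, 0.0378, 0.0402]
ee_rot: [-3.142, -0.006, -3.085]
wrist_force: [-6.9, -1.8, 0.3]
width: 0.0314
finger_force: 30.0
```

Call:
arm_command(plan=[{"grip": 1,"slide": [-0.002,0,0],"spin": 0},{"grip": 1,"slide": [0,0,0],"spin": 0},{"grip": 1,"slide": [0,0,0],"spin": 0}])

```text
time: 22.18
tool_pos: [0.5635, 0.0377, 0.04]
ee_rot: [-3.141, -0.008, -3.086]
wrist_force: [-9.4, -1.1, 2.2]
width: 0.0316
finger_force: 30.0
```

Contact at the expected depth (70 mm). I'll ease the push slightly, then check before handing in.

Call:
arm_command(plan=[{"grip": 1,"slide": [0.002,0,0],"spin": 0},{"grip": 1,"slide": [0,0,0],"spin": 0},{"grip": 1,"slide": [0,0,0],"spin": 0},{"grip": 1,"slide": [0,0,0],"spin": 0}])

```text
time: 22.68
tool_pos: [0.5636, 0.0378, 0.0402]
ee_rot: [-3.141, -0.006, -3.086]
wrist_force: [-7.2, -1.3, 0.7]
width: 0.032
finger_force: 30.0
```

Run:
```python
from h import *; from bench import *
o=sensors.get_obs(); print(o['tool_pos'].round(4),o['ee_rot'].round(4),o['wrist_force'].round(1),o['finger_force'])
a=snapshot("wrist"); b=snapshot("scene"); np.save("w6.npy",camera_info("wrist"))
a=cv2.resize(a[90:384,170:350],None,fx=2,fy=2,interpolation=2)
b=cv2.resize(b[100:230,200:340],None,fx=3,fy=3,interpolation=2)
b=cv2.copyMakeBorder(b,0,a.shape[0]-b.shape[0],0,0,0)
cv2.imwrite("pics/m6.png",np.hstack([a,b])[:,:,::-1])
```

```text
[0.5636 0.0378 0.0402] [-3.1414 -0.006  -3.0856] [-7.2 -1.3  0.7] 29.994362890720367
```

View pics/m6.png

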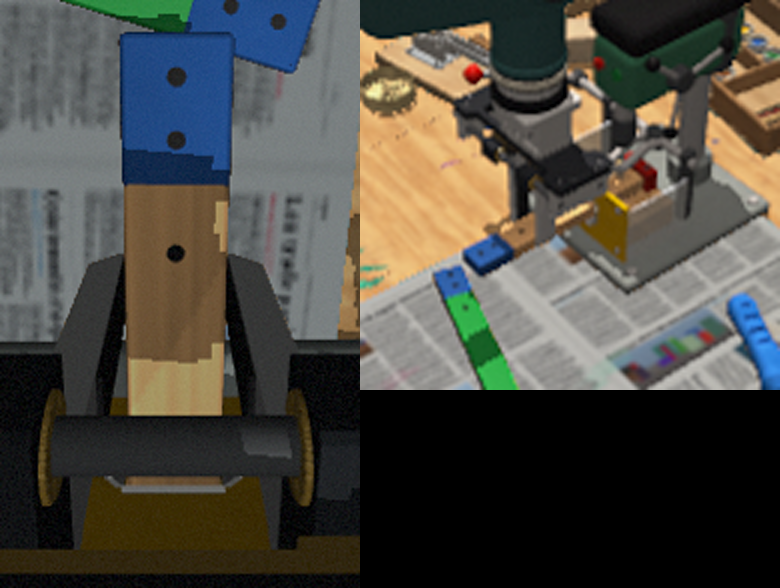

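The bar runs through the slot to the red stop, with the end entering at wrist crop (175,487). The red ball is still up at (473,72), and the grip is firm with about 7 N of press. Handing in.

```bash
python3 -c "
from bench import ticket; print(ticket.close_job())"
```

```text
the job is handed in; nothing more can be done
None
```

The job is handed in (no verdict came back): the foot lever is fully raised, and the wooden bar is through the slot, pencil-marked end first, gripped and pressed against the red stop with about 7 N.

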